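Pin the lens block to the fence and hold it there

TASK

Take the black-handled setting pin out of its stand and put its steel end down through the eye in the brass flange of the walnut lens block, until its collar rests on the flange. With the pin, slide the block along the bench until its front lies flat along the brass fence, wholly within the fence's length, and finish while still gripping the pin and holding the block with one firm diagonal push, about 15 N down onto the bench and 15 N into the fence together; touch the block with the pin only and leave the other instruments where they stand.

Things in the scene. Friction and masses are not known exactly. Their poses are not given: they have to be found in the camera images.
- table: The zinc-sheathed bench top, level, surface at z = 0.
- fence: Fixed straight brass bar, 240 mm long (its y), 28 mm high, 18 mm thick, with a 6 mm high foot strip reaching 48 mm behind the front face. Origin: middle of the bottom edge of its front face. +x points from the front face into the bar (the push direction); the block comes from its -x side. Pushed ahead, the block squares up to it; bearing down hard before it is square jams it askew.
- lens_block: Loose walnut block, 100 (x) by 110 (y) mm, 0.4-0.6 kg. Origin: centre of underside; +x to its front, which meets the fence (face at x = 50). Rear 60 mm: solid, 32 mm high, topped by a glass disc, diameter 52, 5 thick, at x = -20. Front 40 mm: brass flange 6 thick, top at 32, on a walnut cheek 30 wide at each end; space 50 wide, 26 high under its middle.
- block_eye (a point): Centre of the round eye (15 mm diameter hole through the flange) at the flange's top face, 32 mm over the bench, at x = +30 mm, y = 0 of the block; axes as the block's.
- block_front (a point): Middle of the bottom edge of the block's front face (x = +50 mm, y = 0, z = 0 of the block); axes as the block's.
- pin: Loose pin, 0.09 kg, upright in its stand. Origin: centre of the tip; +z up the pin. Steel end, diameter 10 mm, from 0 to 22 (tip bevelled over 3), brass collar, diameter 26, from 22 to 27, black square handle 18 x 18 (sides square to its x and y) from 27 to 73, brass button to 76. With the collar on the flange the tip is 10 mm over the bench.
- pin_stand: Fixed wooden block 55 x 55 x 30 mm with a 14 mm through hole in its middle, in which the pin stands with its collar on the top face. Origin: centre of the underside.
- prism_housing: Bystander: loose green enamel box about 50 x 60 x 49 mm with a nickel snout on one side. Origin: centre of the underside.
- loupe: Bystander: loose nickel loupe, diameter 38 mm, 40 mm high. Origin: centre of the underside.
- glass_cylinder: Bystander: loose green glass cylinder, diameter 36 mm, 50 mm high. Origin: centre of the underside.
- test_post: Bystander: fixed brass post behind the fence with a round glass test plate of diameter 50 mm in a spring clip, 110 mm high in all, base diameter 50 mm. Origin: centre of the underside.

How it is judged:
By the outcome, as a careful person would: the job done as asked, in the order asked, and still so for the second after the job is handed in, while the arm keeps its last pose, push and grip.
It also fails if it takes over 56 s, if anything falls off the work surface, if the arm or the gripper's body presses on something with over 40 N, if the wrist force passes 120 N, or if a joint passes its speed limit or range.

ROBOT

A 6-joint arm with a two-finger parallel gripper is mounted at the origin on the work surface. World frame = base frame: x ahead of the robot, y to its left, z up, the work surface at z = 0. Lengths are in m, angles in rad, forces in N, time in s.
With the tool pointing down it reaches from about 0.275 to 0.975 m from the base axis. Payload 8.4 kg.
Tool frame: the origin (TCP) lies at the very end of the fingers, on their centre line; the grasp point (between the pads) lies r.grasp_offset behind it (r.grasp_offset is the distance from the TCP to the grasp point, in m); z points along the fingers, y is the line along which they close (so a half turn about z gives the same grasp; the last joint's range is limited). The gripper opens to 92 mm and grips with 3 to 60 N. Pads are 20 mm wide; open, the fingers measure 128 mm over their backs; the gripper's body (75 mm by 189 mm) begins 69 mm behind the grasp point.
Start: joints at [1.336, 0.353, 1.633, -0, 1.155, -0.002], TCP at [0.144, 0.608, 0.215] pointing down, gripper open.
Joint ranges: [-2.63, 2.63], [-0.92, 2.1], [0.06, 2.66], [-1.3, 4.44], [0, 2.69], [-3.02, 3.02]. Speed limits (rad/s): [2.22, 2.22, 2.79, 3.14, 3.14, 3.14].

INTERFACE

Orientations are given as a 3x3 rotation matrix whose columns are the frame's x, y, z axes.
In Python, from rig import r gives the robot as it stands.
- The arm moves only by the tool play_rows, never from a script. Its arguments are lists of equal length, an entry for each row: "linear": the shift along the world's x, y, z normalised to -1 to 1, where 1 is 0.1 m, a list of three; "roll": the turn about the world's z normalised to -1 to 1, where 1 is 90 degrees; "grip": the opening, from 0 (shut) to 1 (fully open). A call has 1 to 5 rows; each row is the pose to reach, as a shift and turn from the pose commanded when the call began; what a row does not reach only later rows make up. A row lasts 1/12 s, in which the tool goes at most 41.7 mm and 7.16 degrees, less where a joint would pass 70% of its speed; a pose out of reach is approached as far as the arm can. A call with a number of a shift or a turn outside -1 to 1 is refused whole. A call with a gripper value outside its range is refused whole. The fingers move at their own pace and stop on an object; the grip force is fixed at half the most. Time passes only in rows, so rows that repeat a pose let the fingers close. It gives the time, the measured TCP pose, the force, the opening and the grip force at its end, in the units of the state.
- r.read_state(): the state, without advancing time (a new reading comes with each control period).
- r.snapshot(name): name is "side" or "top" or "wrist"; returns (picture, depth): 480x640x3 uint8, red, green, blue; 480x640 float32, m along the optical axis (not along the pixel's ray), 0 where there is no reading.
- r.camera_params(name): a dict with "camera_matrix" (3x3 intrinsics, pixels), "extrinsics" (4x4, takes a point from world to camera coordinates). Camera axes: x right, y down, z forward; pixel columns grow to the right and rows downward; lengths in m; the calibration is good to about 2 mm. A picture is of the moment at which its call begins: read the wrist's pose just before it. camera_params takes no time and is no camera call; for the wrist camera it gives the pose at the moment of the call.
- r.close_job(): hands the job in; it is judged then, once.
The state is a dict: "clock": time; "joint_positions": joint angles; "joint_velocities": joint speeds; "effort": joint torques, N m; "tcp_pos": TCP position; "ee_rot": TCP orientation; "ft_force": force on the tool from outside, world axes, zero at the start; "moment": the same for the moment, N m; "opening": finger opening in m; "finger_force": force on a finger pad.
Only numpy, scipy, OpenCV 4.12 (cv2) and the standard library are available. Lean on these libraries where they do the work, as an engineer would, in place of code of your own. Each camera call takes 0.05 s, during which the arm holds its last target. There are 200 camera calls.

## Working session

There is one attempt and no reset: what is moved stays moved. The work goes in short steps, Python scripts to look and compute and a tool call to move; the robot and the scene stay as the last step left them, time stands still between calls to the robot, and variables do not carry over. Pictures are saved under pics/ and viewed, at most 10 in all, crops included, and the job is handed in when it is done.

Besides the shell and the picture viewer there is one more tool, called after ">>>" by a JSON object that holds its "name" and its "arguments". play_rows: Moves the arm, as the interface text tells. Scaled input: -1 to 1 covers 0.1 m each way for a shift and 90 degrees each way for a turn. Its arguments: {"type":"object","properties":{"linear":{"type":"array","items":{"type":"array","items":{"type":"number"}}},"roll":{"type":"array","items":{"type":"number"}},"grip":{"type":"array","items":{"type":"number"}}},"required":["linear","roll","grip"]}

```bash
mkdir -p pics; ls; python3 - <<'E'
from rig import r
import cv2,numpy as np
s=r.read_state()
print(r.grasp_offset,s)
for n in("top","side"):
    p,d=r.snapshot(n); cv2.imwrite(f"pics/{n}0.png",p[...,::-1]); np.save(f"pics/{n}0.npy",d)
    c=r.camera_params(n);print(n,c)
E
```

```text
pics
0.0187 {'clock': 0.0, 'joint_positions': array([ 1.33558046e+00,  3.53634691e-01,  1.63415826e+00,  1.26640572e-05,
        1.15521630e+00, -2.40113901e-03]), 'joint_velocities': array([-0.00044274,  0.00017439,  0.00022104,  0.00095221, -0.00176808,
        0.00125688]), 'effort': array([-2.06607321e-03, -5.93824947e+01, -3.34213078e+01,  6.96180831e-02,
        2.32018990e-02, -3.99365217e-05]), 'tcp_pos': array([0.14407396, 0.60763416, 0.21386179]), 'ee_rot': array([[-9.73019661e-01,  2.30721960e-01, -3.41409754e-04],
       [ 2.30722212e-01,  9.73018690e-01, -1.37489205e-03],
       [ 1.49802836e-05, -1.41656781e-03, -9.99998997e-01]]), 'ft_force': array([ 0.32052598,  0.07885285, -0.04471295]), 'moment': array([ 0.00406582, -0.01155607, -0.02162427]), 'finger_force': 0.0, 'opening': 0.09184841222337015}
top {'camera_matrix': array([[445.09337152,   0.        , 322.77568682],
       [  0.        , 445.09337152, 241.23556273],
       [  0.        ,   0.        ,   1.        ]]), 'extrinsics': array([[ 0.02376285, -0.99957412, -0.01693824,  0.00902572],
       [-0.98506447, -0.02052094, -0.17095872,  0.56249894],
       [ 0.17053832,  0.02074772, -0.98513259,  0.96513355],
       [ 0.        ,  0.        ,  0.        ,  1.        ]])}
side {'camera_matrix': array([[550.87631316,   0.        , 336.21269414],
       [  0.        , 550.87631316, 237.36170704],
       [  0.        ,   0.        ,   1.        ]]), 'extrinsics': array([[-0.95039353, -0.31103144, -0.00340212,  0.53781731],
       [-0.16067163,  0.50025789, -0.8508388 ,  0.12004352],
       [ 0.26633956, -0.80808507, -0.52541579,  0.89616634],
       [ 0.        ,  0.        ,  0.        ,  1.        ]])}
```

View pics/top0.png

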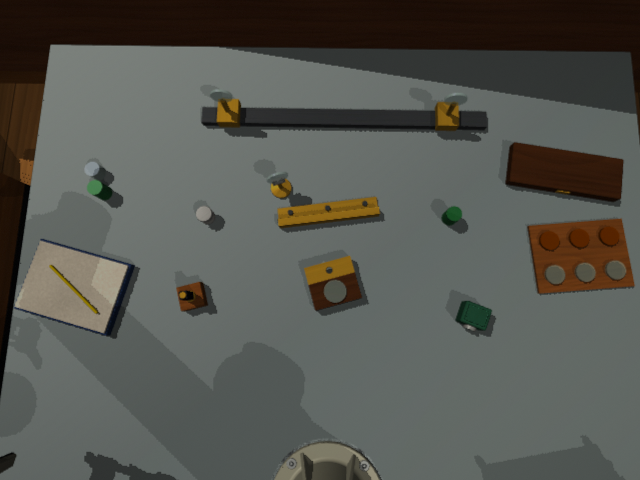

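View pics/side0.png

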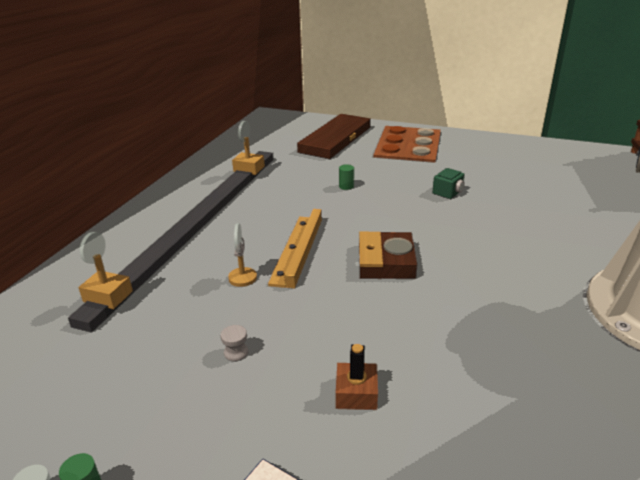

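The top view shows the pin and stand near (188,295), the block with its eye at about (329,270), the fence from (278,215) to (378,207), the post at (281,188), the loupe at (205,214), the glass cylinder at (452,215) and the prism housing at (474,316). The side view agrees: the pin handle is at (357,362) and the block eye at (370,247).

```bash
cat > h.py <<'E'
import cv2,numpy as np
def cam(c):
    K=c["camera_matrix"];E=c["extrinsics"];return K,E[:3,:3],E[:3,3]
def cast(c,uv,z):
    """pixels (N,2) -> world points on plane z"""
    K,R,t=cam(c);uv=np.atleast_2d(uv).astype(float)
    d=np.c_[uv,np.ones(len(uv))]@np.linalg.inv(K).T@R; o=-R.T@t
    return o+d*((z-o[2])/d[:,2])[:,None]
def proj(c,P):
    K,R,t=cam(c);q=(np.atleast_2d(P)@R.T+t)@K.T;return q[:,:2]/q[:,2:]
def cloud(c,d):
    K,R,t=cam(c);v,u=np.indices(d.shape)
    q=np.stack([(u-K[0,2])/K[0,0]*d,(v-K[1,2])/K[1,1]*d,d],-1);return (q-t)@R
def biggest(m,n=1):
    k,l,s,_=cv2.connectedComponentsWithStats(m.astype(np.uint8));o=1+np.argsort(-s[1:,4])
    return [l==i for i in o[:n]]
def rect(xy):
    (cx,cy),(w,h),a=cv2.minAreaRect((xy*1000).astype(np.float32));return np.round([cx,cy,w,h,a],1)
E
python3 - <<'E'
from rig import r
from h import *
for n in("top","side"):
    c=r.camera_params(n);im=cv2.imread(f"pics/{n}0.png");d=np.load(f"pics/{n}0.npy")
    P=cloud(c,d);H=cv2.cvtColor(im,cv2.COLOR_BGR2HSV);h,s,v=[H[...,i].astype(int) for i in range(3)]
    Z=P[...,2]
    print(n,"bench z",np.median(Z[(s<60)&(v>90)&(abs(Z)<.02)]))
    brass=(h>14)&(h<30)&(s>150)&(v>110)
    roi=np.zeros_like(brass)
    if n=="top": rois=dict(fence=(265,190,390,235),block=(295,250,370,315),pin=(165,275,215,320))
    else: rois=dict(fence=(265,200,330,290),block=(350,225,425,285),pin=(325,335,390,415))
    for k,(x0,y0,x1,y1) in rois.items():
        roi[:]=0;roi[y0:y1,x0:x1]=1
        for lab,m in(("brass",brass&roi),("wood",(h<14)&(s>100)&(v>25)&roi),("black",(v<40)&roi)):
            m=m&(d>0)
            if m.sum()<15: continue
            b=biggest(m)[0];p=P[b];zt=np.percentile(p[:,2],85)
            top=p[abs(p[:,2]-zt)<.004]
            print(n,k,lab,b.sum(),"zmax %.4f"%zt,rect(top[:,:2]),"all",rect(p[:,:2]))
E
```

```text
top bench z 0.0008546259628733773
top fence brass 1595 zmax 0.0297 [626.   10.6  18.4 237.    8.2] all [640.9  12.5  48.5 238.8   8.1]
top block brass 758 zmax 0.0346 [498.8   6.5  39.  108.2  16.6] all [498.7   6.5  39.1 108.2  16.5]
top block wood 407 zmax 0.0345 [457.9 -33.5  58.5  54.8  16.7] all [458.4 -35.1  58.5  58.2  16.7]
top block black 20 zmax 0.0345 [431.1 -25.6   6.   27.1  42.5] all [430.1 -26.6   8.7  27.1  42.5]
top pin brass 27 zmax 0.0871 [432.8 320.9  10.8  12.    1.2] all [432.8 320.9  10.8  12.    1.2]
top pin wood 473 zmax 0.0329 [432.3 321.7  54.9  55.2  16.6] all [434.1 322.6  60.2  55.6  17. ]
top pin black 83 zmax 0.0222 [432.4 296.1  15.9  50.8  83.9] all [436.4 296.3  17.7  58.   87. ]
side bench z -0.0005647336768963871
side fence brass 1438 zmax 0.0275 [624.7  13.7  18.7 237.4   8.3] all [639.6  14.9  48.4 243.7   8.1]
side block brass 724 zmax 0.0322 [496.3   9.9  39.2 113.4  16. ] all [496.3   9.9  39.2 113.4  16. ]
side block wood 1301 zmax 0.0317 [449.9  -6.2  58.6 113.6  16.1] all [468.6   0.   97.8 115.1  16.1]
side pin brass 71 zmax 0.0845 [431.6 323.8  12.9  13.3  16.6] all [431.7 323.6  12.9  13.7  15.6]
side pin wood 1542 zmax 0.0304 [431.3 323.7  54.7  57.2  16. ] all [431.2 323.9  54.7  57.7  16. ]
side pin black 330 zmax 0.0769 [429.8 329.8  15.7   8.1  13.6] all [430.  329.8  16.8   8.9  17. ]
```

```bash
python3 -c "
import cv2
a=cv2.imread('pics/top0.png')
b=cv2.resize(a[175:325,165:405],None,fx=3.3,fy=3.3,interpolation=cv2.INTER_CUBIC)
cv2.imwrite('pics/topc.png',b)"
```

```text
(no output)
```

View pics/topc.png

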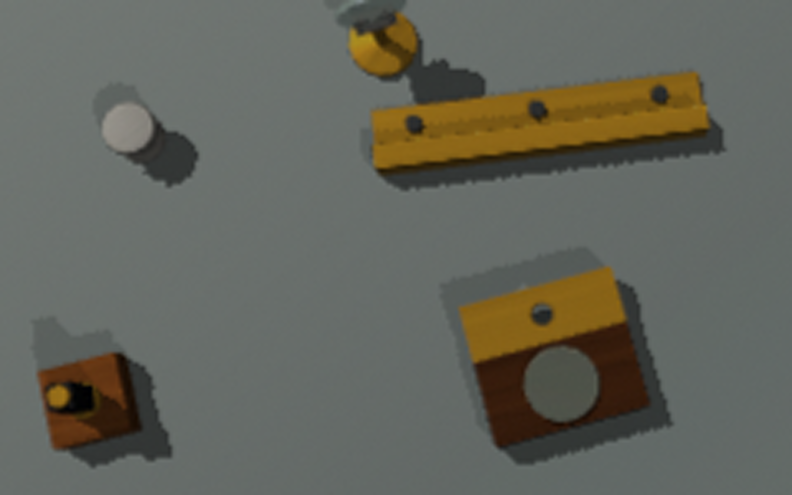

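The crop shows the pin upright in its stand at crop (62,397), the eye at crop (541,314), and the fence front along crop y≈168 to 130. I'll move above the pin and turn so that the fingers close along the pin handle's x, which is close to the push direction.

>>> {"name": "play_rows", "arguments": {"linear": [[0.24, -0.24, 0], [0.48, -0.48, 0], [0.72, -0.72, 0], [0.96, -0.95, 0], [0.96, -0.95, 0]], "roll": [-0.056, -0.112, -0.168, -0.224, -0.224], "grip": [1, 1, 1, 1, 1]}}

```text
clock: 0.52
tcp_pos: [0.243, 0.5094, 0.2142]
ee_rot: [[-0.83, 0.558, 0.001], [0.558, 0.83, -0.003], [-0.002, -0.002, -1.0]]
ft_force: [0.3, 0.3, -0.6]
opening: 0.092
finger_force: 0.0
```

>>> {"name": "play_rows", "arguments": {"linear": [[0.24, -0.24, 0], [0.48, -0.48, 0], [0.72, -0.72, 0], [0.96, -0.95, 0], [0.96, -0.95, 0]], "roll": [-0.056, -0.112, -0.168, -0.224, -0.224], "grip": [1, 1, 1, 1, 1]}}

```text
clock: 0.93
tcp_pos: [0.3389, 0.4151, 0.2144]
ee_rot: [[-0.587, 0.81, 0.001], [0.81, 0.587, -0.002], [-0.002, -0.0, -1.0]]
ft_force: [0.2, 0.7, -1.1]
opening: 0.0914
finger_force: 0.0
```

>>> {"name": "play_rows", "arguments": {"linear": [[0.24, -0.24, 0], [0.48, -0.48, 0], [0.72, -0.72, 0], [0.96, -0.95, 0], [0.96, -0.95, 0]], "roll": [-0.056, -0.112, -0.168, -0.224, -0.224], "grip": [1, 1, 1, 1, 1]}}

```text
clock: 1.35
tcp_pos: [0.435, 0.3207, 0.2145]
ee_rot: [[-0.273, 0.962, 0.001], [0.962, 0.273, -0.001], [-0.001, 0.001, -1.0]]
ft_force: [-0.2, 0.3, -0.2]
opening: 0.0919
finger_force: 0.0
```

```bash
python3 - <<'E'
from rig import r
from h import *
c=r.camera_params("wrist");s=r.read_state();p,d=r.snapshot("wrist");cv2.imwrite("pics/w1.png",p[...,::-1]);np.save("pics/w1.npy",d)
import pickle;pickle.dump(c,open("pics/w1.pkl","wb"))
print(s["clock"],s["tcp_pos"],np.degrees(np.arctan2(s["ee_rot"][1,1],s["ee_rot"][0,1])),s["joint_positions"])
print(c)
print(proj(c,[[.432,.322,.084],[.4325,.322,.03]]))
E
```

```text
1.35 [0.43504645 0.32073894 0.21451838] 15.838502961870661 [ 6.33487602e-01  2.21776228e-01  1.81480558e+00 -1.63369927e-03
  1.10454090e+00  3.57788227e-01]
{'camera_matrix': array([[335.45550179,   0.        , 319.38651053],
       [  0.        , 335.45550179, 235.82462567],
       [  0.        ,   0.        ,   1.        ]]), 'extrinsics': array([[ 9.61804290e-01,  2.73737820e-01, -3.38370818e-04,
        -5.07361178e-01],
       [ 2.63212645e-01, -9.24482182e-01,  2.75774906e-01,
         1.50321610e-01],
       [ 7.51772037e-02, -2.65330551e-01, -9.61222184e-01,
         4.43224766e-01],
       [ 0.00000000e+00,  0.00000000e+00,  0.00000000e+00,
         1.00000000e+00]])}
[[315.32603409 224.45713377]
 [316.3727899  212.39254869]]
```

View pics/w1.png

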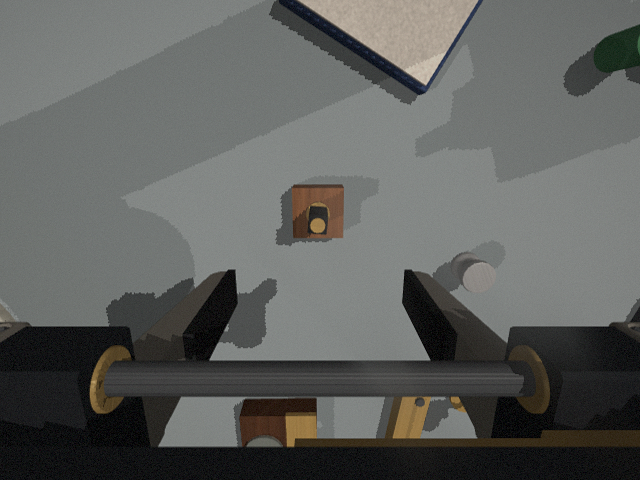

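The wrist view shows the pin's button near (317,226) with the handle and stand square to the image. The yaw therefore matches at about 16°, and the block corner is just visible below.

```bash
python3 - <<'E'
from h import *
import pickle
c=pickle.load(open("pics/w1.pkl","rb"));im=cv2.imread("pics/w1.png");d=np.load("pics/w1.npy");P=cloud(c,d)
H=cv2.cvtColor(im,cv2.COLOR_BGR2HSV);h,s,v=[H[...,i].astype(int) for i in range(3)]
roi=np.zeros(h.shape,bool);roi[175:250,285:355]=1
b=biggest(roi&(h>14)&(h<30)&(s>120)&(v>90)&(P[...,2]>.07),1)[0]
ys,xs=np.nonzero(b);print("button px",xs.mean(),ys.mean(),b.sum(),cast(c,[[xs.mean(),ys.mean()]],.084),P[b].mean(0))
w=biggest(roi&(h<14)&(s>80)&(v>30)&(abs(P[...,2]-.03)<.006))[0];print("stand",rect(P[w][:,:2]),P[w][:,2].mean())
k=biggest(roi&(P[...,2]>.037)&(v<60))[0]
print("handle",k.sum(),rect(P[k][:,:2]),P[k][:,2].min(),P[k][:,2].max())
ys,xs=np.nonzero(k)
# handle width/direction of left and right edges per row
for y in range(ys.min(),ys.max()+1,3): q=xs[ys==y];print(y,q.min(),q.max())
hk=k|b;print("top rect",rect(P[hk&(P[...,2]>.072)][:,:2]))
for m in(im[205:240:3,300:335:3],):pass
E
```

```text
button px 317.1551724137931 225.13793103448276 174 [[0.43379936 0.32183896 0.084     ]] [0.43381782 0.32176102 0.08373055]
stand [433.7 322.   54.8  55.3  16.1] 0.029759059108684566
handle 284 [433.7 322.2  17.6  18.1  11.2] 0.03980751877729496 0.08335140175283223
206 312 312
209 310 326
212 309 326
215 309 326
218 309 327
221 308 326
224 308 326
227 308 326
230 308 325
233 314 325
top rect [433.7 322.1  17.6  18.   10.9]
```

>>> {"name": "play_rows", "arguments": {"linear": [[0, 0, -0.3], [0, 0, -0.6], [0, 0, -0.8], [0, 0, -0.9], [0, 0, -0.9]], "roll": [-0.03, -0.03, -0.03, -0.03, -0.03], "grip": [1, 1, 1, 1, 1]}}

```text
clock: 1.82
tcp_pos: [0.4301, 0.3233, 0.1224]
ee_rot: [[-0.236, 0.972, -0.004], [0.972, 0.236, -0.002], [-0.001, -0.004, -1.0]]
ft_force: [0.4, -0.7, 0.2]
opening: 0.0918
finger_force: 0.0
```

>>> {"name": "play_rows", "arguments": {"linear": [[0, 0, -0.2], [0, 0, -0.3], [0, 0, -0.3], [0, 0, -0.3], [0, 0, -0.3]], "roll": [0, 0, 0, 0, 0], "grip": [1, 1, 1, 1, 1]}}

```text
clock: 2.23
tcp_pos: [0.4326, 0.3237, 0.0956]
ee_rot: [[-0.234, 0.972, 0.001], [0.972, 0.234, 0.001], [0.001, 0.001, -1.0]]
ft_force: [-1.2, 0.4, 0.8]
opening: 0.0923
finger_force: 0.0
```

>>> {"name": "play_rows", "arguments": {"linear": [[0.012, -0.015, -0.15], [0.012, -0.015, -0.3], [0.012, -0.015, -0.45], [0.012, -0.015, -0.54], [0.012, -0.015, -0.54]], "roll": [0, 0, 0, 0, 0], "grip": [1, 1, 1, 1, 1]}}

```text
clock: 2.65
tcp_pos: [0.4329, 0.3213, 0.0398]
ee_rot: [[-0.233, 0.972, -0.001], [0.972, 0.233, -0.001], [-0.001, -0.001, -1.0]]
ft_force: [-1.4, -0.0, 0.3]
opening: 0.0918
finger_force: 0.0
```

>>> {"name": "play_rows", "arguments": {"linear": [[0, 0, 0], [0, 0, 0], [0, 0, 0], [0, 0, 0], [0, 0, 0]], "roll": [0, 0, 0, 0, 0], "grip": [0.6, 0.4, 0.2, 0, 0]}}

```text
clock: 3.07
tcp_pos: [0.4337, 0.3219, 0.0412]
ee_rot: [[-0.233, 0.972, 0.001], [0.972, 0.233, 0.001], [0.0, 0.001, -1.0]]
ft_force: [-0.6, 0.6, 0.4]
opening: 0.0606
finger_force: 0.0
```

>>> {"name": "play_rows", "arguments": {"linear": [[0, 0, 0], [0, 0, 0], [0, 0, 0], [0, 0, 0], [0, 0, 0]], "roll": [0, 0, 0, 0, 0], "grip": [0, 0, 0, 0, 0]}}

```text
clock: 3.48
tcp_pos: [0.4334, 0.3216, 0.0406]
ee_rot: [[-0.233, 0.972, -0.0], [0.972, 0.233, -0.0], [-0.0, -0.0, -1.0]]
ft_force: [-0.1, -0.3, 0.4]
opening: 0.027
finger_force: 0.0
```

>>> {"name": "play_rows", "arguments": {"linear": [[0, 0, 0], [0, 0, 0], [0, 0, 0], [0, 0, 0], [0, 0, 0]], "roll": [0, 0, 0, 0, 0], "grip": [0, 0, 0, 0, 0]}}

```text
clock: 3.9
tcp_pos: [0.4333, 0.3216, 0.0406]
ee_rot: [[-0.233, 0.972, -0.0], [0.972, 0.233, -0.0], [-0.0, -0.0, -1.0]]
ft_force: [-0.1, 0.3, -0.7]
opening: 0.0182
finger_force: 30.0
```

>>> {"name": "play_rows", "arguments": {"linear": [[0, 0, 0.1], [0, 0, 0.25], [0, 0, 0.4], [0, 0, 0.5], [0, 0, 0.5]], "roll": [0, 0, 0, 0, 0], "grip": [0, 0, 0, 0, 0]}}

```text
clock: 4.32
tcp_pos: [0.4346, 0.3225, 0.093]
ee_rot: [[-0.233, 0.972, 0.003], [0.972, 0.233, 0.002], [0.001, 0.003, -1.0]]
ft_force: [0.0, 0.2, -1.7]
opening: 0.0178
finger_force: 30.0
```

>>> {"name": "play_rows", "arguments": {"linear": [[0.04, -0.2, 0], [0.08, -0.4, 0], [0.12, -0.6, 0], [0.16, -0.8, 0], [0.2, -1, 0]], "roll": [0, 0, 0, 0, 0], "grip": [0, 0, 0, 0, 0]}}

```text
clock: 4.73
tcp_pos: [0.4531, 0.2207, 0.0902]
ee_rot: [[-0.233, 0.972, -0.0], [0.972, 0.233, -0.0], [-0.0, -0.0, -1.0]]
ft_force: [-0.3, -0.1, -0.6]
opening: 0.0179
finger_force: 30.0
```

>>> {"name": "play_rows", "arguments": {"linear": [[0.04, -0.2, 0], [0.08, -0.4, 0], [0.12, -0.6, 0], [0.16, -0.8, 0], [0.2, -1, 0]], "roll": [0, 0, 0, 0, 0], "grip": [0, 0, 0, 0, 0]}}

```text
clock: 5.15
tcp_pos: [0.4732, 0.1206, 0.0902]
ee_rot: [[-0.233, 0.972, -0.0], [0.972, 0.233, -0.0], [0.0, -0.0, -1.0]]
ft_force: [0.6, 0.9, -0.9]
opening: 0.0179
finger_force: 30.0
```

>>> {"name": "play_rows", "arguments": {"linear": [[0.04, -0.2, 0], [0.08, -0.4, 0], [0.12, -0.5, 0], [0.16, -0.6, 0], [0.2, -0.65, 0]], "roll": [-0.03, -0.06, -0.06, -0.06, -0.06], "grip": [0, 0, 0, 0, 0]}}

```text
clock: 5.57
tcp_pos: [0.4936, 0.0559, 0.0904]
ee_rot: [[-0.141, 0.99, -0.0], [0.99, 0.141, -0.0], [-0.0, -0.0, -1.0]]
ft_force: [0.6, -0.3, -0.0]
opening: 0.0178
finger_force: 30.0
```

>>> {"name": "play_rows", "arguments": {"linear": [[0, 0, 0], [0, 0, 0], [0, 0, 0], [0, 0, 0], [0, 0, 0]], "roll": [0, 0, 0, 0, 0], "grip": [0, 0, 0, 0, 0]}}

```text
clock: 5.98
tcp_pos: [0.4932, 0.0572, 0.0906]
ee_rot: [[-0.142, 0.99, -0.0], [0.99, 0.142, 0.0], [0.0, -0.0, -1.0]]
ft_force: [0.0, 1.1, -0.4]
opening: 0.018
finger_force: 30.0
```

```bash
python3 - <<'E'
from rig import r
from h import *
import pickle
s=r.read_state();print(s["clock"],s["tcp_pos"],np.degrees(np.arctan2(s["ee_rot"][1,1],s["ee_rot"][0,1])))
C={}
for n in("wrist","side","top"):
    C[n]=r.camera_params(n);p,d=r.snapshot(n);cv2.imwrite(f"pics/{n}2.png",p[...,::-1]);np.save(f"pics/{n}2.npy",d)
C["state"]=s
pickle.dump(C,open("pics/2.pkl","wb"))
w=cv2.imread("pics/wrist2.png");sd=cv2.imread("pics/side2.png")
a=cv2.resize(sd[190:300,300:440],None,fx=3,fy=3,interpolation=cv2.INTER_CUBIC)
o=np.zeros((570,800,3),np.uint8);o[:330,:420]=a;o[330:570,:320]=cv2.resize(w,(320,240));
t=cv2.imread("pics/top2.png");b=cv2.resize(t[200:320,240:365],None,fx=3,fy=3,interpolation=cv2.INTER_CUBIC);o[:360,422:797]=b
cv2.imwrite("pics/c2.png",o)
E
```

```text
5.9833 [0.49316851 0.05719517 0.0905519 ] 8.13716891694551
```

View pics/c2.png

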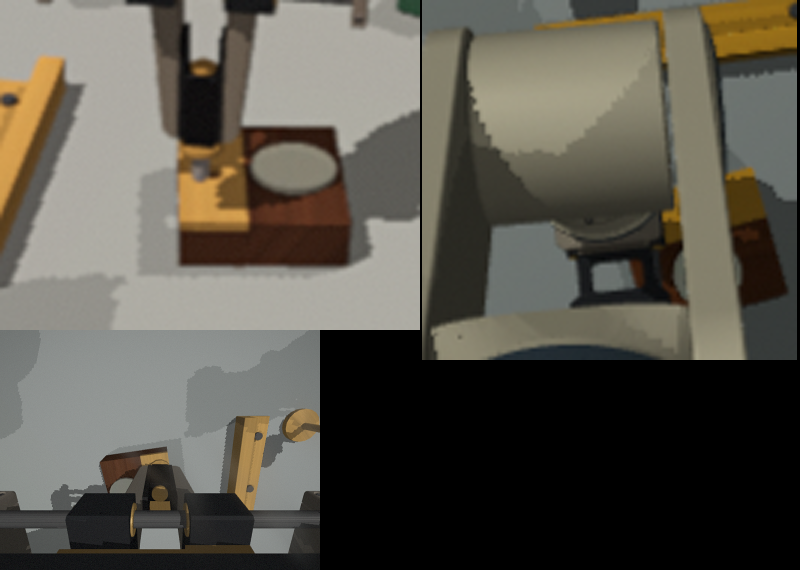

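Side crop: the steel tip is at crop (202,175), side pixel about (367,248), over the flange, with the pin gripped straight. In the wrist view the fence lies to the right. Next I'll work out the eye position relative to the pin in each view, so that the calibration bias cancels.

```bash
python3 - <<'E'
from h import *
import pickle
C=pickle.load(open("pics/2.pkl","rb"))
def eye(c,f,z=.032):
    im=cv2.imread(f);H=cv2.cvtColor(im,cv2.COLOR_BGR2HSV);h,s,v=[H[...,i].astype(int) for i in range(3)]
    x0,y0,x1,y1=dict(top=(295,250,370,315),side=(350,225,425,285))[f[5:-5]]
    m=np.zeros(h.shape,np.uint8);m[y0:y1,x0:x1]=((h>14)&(h<30)&(s>130)&(v>100))[y0:y1,x0:x1]
    cs,hi=cv2.findContours(m,cv2.RETR_CCOMP,cv2.CHAIN_APPROX_NONE)
    big=max(range(len(cs)),key=lambda i:cv2.contourArea(cs[i]))
    fl=cv2.minAreaRect(cast(c,cs[big][:,0],z)[:,:2].astype(np.float32)*1000)
    for i,k in enumerate(cs):
        if hi[0,i,3]==big and len(k)>5:
            M=cv2.moments(k);p=[M["m10"]/M["m00"],M["m01"]/M["m00"]];print(f,"hole px",p,cast(c,[p],z)[0,:2]*1000,"area",M["m00"])
    print(f,"flange rect@z",np.round(fl[0],1),np.round(fl[1],1),round(fl[2],1))
for n in("top","side"): eye(C[n],f"pics/{n}0.png")
# steel tip in side2
c=C["side"];im=cv2.imread("pics/side2.png");t=C["state"]["tcp_pos"]
for z in(.058,.08): print("tcp axis predicted px z",z,proj(c,[[t[0],t[1],z]]))
H=cv2.cvtColor(im,cv2.COLOR_BGR2HSV)
for y in range(236,254,2): print(y,[tuple(H[y,x]) [1:] for x in range(358,377)])
E
```

```text
pics/top0.png hole px [328.76666666666665, 269.93] [498.66055579   6.62317854] area 50.0
pics/top0.png flange rect@z [499.2   6.6] [ 39.3 109.6] 16.5
pics/side0.png hole px [369.5, 247.5] [498.28383229  11.39399299] area 16.0
pics/side0.png flange rect@z [496.3  13.1] [ 40.8 114. ] 17.2
tcp axis predicted px z 0.058 [[365.83361983 248.9890417 ]]
tcp axis predicted px z 0.08 [[366.15425505 238.15381107]]
236 [(np.uint8(26), np.uint8(145)), (np.uint8(58), np.uint8(105)), (np.uint8(103), np.uint8(57)), (np.uint8(113), np.uint8(27)), (np.uint8(18), np.uint8(14)), (np.uint8(43), np.uint8(12)), (np.uint8(43), np.uint8(12)), (np.uint8(20), np.uint8(13)), (np.uint8(20), np.uint8(13)), (np.uint8(68), np.uint8(15)), (np.uint8(18), np.uint8(14)), (np.uint8(0), np.uint8(14)), (np.uint8(59), np.uint8(13)), (np.uint8(32), np.uint8(16)), (np.uint8(53), np.uint8(24)), (np.uint8(55), np.uint8(46)), (np.uint8(65), np.uint8(79)), (np.uint8(65), np.uint8(102)), (np.uint8(69), np.uint8(104))]
238 [(np.uint8(33), np.uint8(170)), (np.uint8(92), np.uint8(158)), (np.uint8(156), np.uint8(137)), (np.uint8(172)
[... 4029 characters left out ...]
t8(162), np.uint8(137)), (np.uint8(161), np.uint8(111)), (np.uint8(165), np.uint8(108))]
252 [(np.uint8(29), np.uint8(140)), (np.uint8(117), np.uint8(159)), (np.uint8(160), np.uint8(198)), (np.uint8(163), np.uint8(205)), (np.uint8(163), np.uint8(204)), (np.uint8(160), np.uint8(206)), (np.uint8(162), np.uint8(208)), (np.uint8(162), np.uint8(213)), (np.uint8(162), np.uint8(214)), (np.uint8(162), np.uint8(211)), (np.uint8(161), np.uint8(209)), (np.uint8(161), np.uint8(208)), (np.uint8(161), np.uint8(208)), (np.uint8(162), np.uint8(194)), (np.uint8(167), np.uint8(153)), (np.uint8(166), np.uint8(114)), (np.uint8(166), np.uint8(109)), (np.uint8(164), np.uint8(109)), (np.uint8(162), np.uint8(112))]
```

>>> {"name": "play_rows", "arguments": {"linear": [[0.02, -0.15, 0], [0.04, -0.3, 0], [0.06, -0.42, 0], [0.063, -0.5, 0], [0.063, -0.5, 0]], "roll": [0, 0, 0, 0, 0], "grip": [0, 0, 0, 0, 0]}}

```text
clock: 6.55
tcp_pos: [0.4998, 0.0055, 0.0906]
ee_rot: [[-0.139, 0.99, 0.0], [0.99, 0.139, -0.0], [-0.0, 0.0, -1.0]]
ft_force: [0.3, 0.4, -1.8]
opening: 0.0179
finger_force: 30.0
```

>>> {"name": "play_rows", "arguments": {"linear": [[0, 0, -0.05], [0, 0, -0.1], [0, 0, -0.15], [0, 0, -0.18], [0, 0, -0.18]], "roll": [0, 0, 0, 0, 0], "grip": [0, 0, 0, 0, 0]}}

```text
clock: 6.97
tcp_pos: [0.499, 0.007, 0.0716]
ee_rot: [[-0.141, 0.99, -0.002], [0.99, 0.141, 0.0], [0.0, -0.002, -1.0]]
ft_force: [-0.1, -1.2, -1.0]
opening: 0.0178
finger_force: 30.0
```

>>> {"name": "play_rows", "arguments": {"linear": [[0, 0, 0], [0, 0, 0], [0, 0, 0]], "roll": [0, 0, 0], "grip": [0, 0, 0]}}

```text
clock: 7.22
tcp_pos: [0.4999, 0.0067, 0.0727]
ee_rot: [[-0.141, 0.99, 0.0], [0.99, 0.141, -0.0], [-0.0, 0.0, -1.0]]
ft_force: [-0.6, 0.6, -0.0]
opening: 0.0174
finger_force: 30.0
```

```bash
python3 - <<'E'
from rig import r
from h import *
s=r.read_state();t=s["tcp_pos"];print(s["clock"],t)
c=r.camera_params("side");p,d=r.snapshot("side");im=p[...,::-1];cv2.imwrite("pics/side3.png",im)
print(proj(c,[[t[0],t[1],t[2]-.0326],[t[0],t[1],.032]]))
w,_=r.snapshot("wrist");cv2.imwrite("pics/w3.png",w[...,::-1])
a=cv2.resize(im[220:280,340:430],None,fx=6,fy=6,interpolation=cv2.INTER_CUBIC)
cv2.imwrite("pics/c3.png",a)
E
```

```text
7.2167 [0.49986791 0.00674646 0.07274174]
[[369.45517063 242.27835173]
 [369.32911173 246.04689549]]
```

View pics/c3.png

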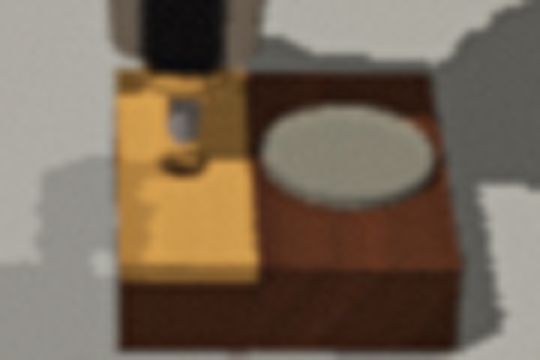

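The crop shows the steel end (crop x≈183) directly above the dark eye (crop ≈183,163), with the tip about 8 mm up. I'll descend.

>>> {"name": "play_rows", "arguments": {"linear": [[0, 0, -0.03], [0, 0, -0.06], [0, 0, -0.09], [0, 0, -0.12], [0, 0, -0.12]], "roll": [0, 0, 0, 0, 0], "grip": [0, 0, 0, 0, 0]}}

```text
clock: 7.73
tcp_pos: [0.4992, 0.0066, 0.0599]
ee_rot: [[-0.141, 0.99, -0.001], [0.99, 0.141, -0.0], [0.0, -0.001, -1.0]]
ft_force: [0.1, -0.8, -1.1]
opening: 0.0178
finger_force: 30.0
```

>>> {"name": "play_rows", "arguments": {"linear": [[0, 0, -0.04], [0, 0, -0.08], [0, 0, -0.12], [0, 0, -0.14], [0, 0, -0.15]], "roll": [0, 0, 0, 0, 0], "grip": [0, 0, 0, 0, 0]}}

```text
clock: 8.15
tcp_pos: [0.4994, 0.0066, 0.045]
ee_rot: [[-0.141, 0.99, -0.001], [0.99, 0.141, -0.0], [0.0, -0.001, -1.0]]
ft_force: [0.1, -0.6, -1.2]
opening: 0.0178
finger_force: 30.0
```

>>> {"name": "play_rows", "arguments": {"linear": [[0, 0, -0.01], [0, 0, -0.02], [0, 0, -0.025], [0, 0, -0.03], [0, 0, -0.03]], "roll": [0, 0, 0, 0, 0], "grip": [0, 0, 0, 0, 0]}}

```text
clock: 8.57
tcp_pos: [0.4997, 0.0066, 0.0426]
ee_rot: [[-0.141, 0.99, 0.0], [0.99, 0.141, -0.0], [-0.0, 0.0, -1.0]]
ft_force: [0.5, 0.0, -1.4]
opening: 0.018
finger_force: 30.0
```

>>> {"name": "play_rows", "arguments": {"linear": [[0, 0, -0.005], [0, 0, -0.01], [0, 0, -0.01], [0, 0, -0.01], [0, 0, -0.01]], "roll": [0, 0, 0, 0, 0], "grip": [0, 0, 0, 0, 0]}}

```text
clock: 8.98
tcp_pos: [0.4998, 0.0066, 0.0425]
ee_rot: [[-0.141, 0.99, 0.0], [0.99, 0.141, 0.0], [-0.0, 0.0, -1.0]]
ft_force: [-2.8, 0.2, 12.6]
opening: 0.0179
finger_force: 30.0
```

The collar is seated, with 12.6 N of vertical force. I'll ease off the down force and start sliding along the fence normal (0.990, 0.143).

>>> {"name": "play_rows", "arguments": {"linear": [[0, 0, 0.006], [0.02, 0.003, 0.006], [0.06, 0.009, 0.006], [0.11, 0.016, 0.006], [0.16, 0.023, 0.006]], "roll": [0, 0, 0, 0, 0], "grip": [0, 0, 0, 0, 0]}}

```text
clock: 9.4
tcp_pos: [0.5062, 0.0081, 0.0423]
ee_rot: [[-0.141, 0.99, -0.019], [0.99, 0.141, -0.001], [0.001, -0.019, -1.0]]
ft_force: [-36.4, -4.7, 56.4]
opening: 0.0187
finger_force: 30.8
```

>>> {"name": "play_rows", "arguments": {"linear": [[-0.03, -0.004, 0.015], [-0.06, -0.008, 0.02], [-0.06, -0.008, 0.02]], "roll": [0, 0, 0], "grip": [0, 0, 0]}}

```text
clock: 9.65
tcp_pos: [0.5095, 0.0081, 0.0442]
ee_rot: [[-0.141, 0.99, 0.0], [0.99, 0.141, 0.0], [-0.0, 0.0, -1.0]]
ft_force: [0.4, -0.3, -1.1]
opening: 0.0179
finger_force: 30.0
```

```bash
python3 - <<'E'
from rig import r
from h import *
s=r.read_state();t=s["tcp_pos"];print(s["clock"],t,s["ft_force"],s["moment"])
c=r.camera_params("side");p,d=r.snapshot("side");im=p[...,::-1];cv2.imwrite("pics/side4.png",im)
cv2.imwrite("pics/c4.png",cv2.resize(im[180:300,280:440],None,fx=4,fy=4,interpolation=cv2.INTER_CUBIC))
E
```

```text
9.65 [0.50951807 0.00810725 0.0441786 ] [ 0.42645812 -0.32385084 -1.1417263 ] [-0.09813651 -0.0102255  -0.0003044 ]
```

View pics/c4.png

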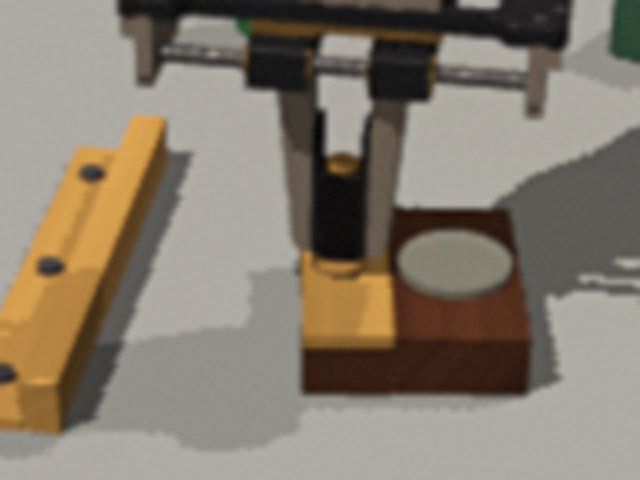

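The side crop shows the pin standing upright in the eye, the block still flat on the bench and the fence clear ahead. The collar is now 1–2 mm off the flange with no load. I'll slide with almost no down force.

>>> {"name": "play_rows", "arguments": {"linear": [[0.01, 0.001, -0.005], [0.04, 0.006, -0.01], [0.08, 0.012, -0.01], [0.12, 0.017, -0.01], [0.16, 0.023, -0.01]], "roll": [0, 0, 0, 0, 0], "grip": [0, 0, 0, 0, 0]}}

```text
clock: 10.12
tcp_pos: [0.5239, 0.0104, 0.0424]
ee_rot: [[-0.141, 0.99, -0.004], [0.99, 0.141, -0.0], [0.0, -0.004, -1.0]]
ft_force: [-5.5, -1.3, 2.6]
opening: 0.0179
finger_force: 30.0
```

Sliding lightly now, with the collar just resting and about 3 N down. I'll continue.

>>> {"name": "play_rows", "arguments": {"linear": [[0.05, 0.007, 0.002], [0.1, 0.014, 0.002], [0.15, 0.021, 0.002], [0.2, 0.029, 0.002], [0.25, 0.036, 0.002]], "roll": [0, 0, 0, 0, 0], "grip": [0, 0, 0, 0, 0]}}

```text
clock: 10.53
tcp_pos: [0.5511, 0.0141, 0.0431]
ee_rot: [[-0.141, 0.99, -0.0], [0.99, 0.141, -0.0], [0.0, -0.0, -1.0]]
ft_force: [-2.6, 0.4, -2.8]
opening: 0.018
finger_force: 30.0
```

>>> {"name": "play_rows", "arguments": {"linear": [[0.05, 0.007, 0], [0.1, 0.014, 0], [0.15, 0.021, 0], [0.2, 0.029, 0], [0.24, 0.034, 0]], "roll": [0, 0, 0, 0, 0], "grip": [0, 0, 0, 0, 0]}}

```text
clock: 10.95
tcp_pos: [0.5754, 0.0176, 0.0434]
ee_rot: [[-0.141, 0.99, 0.0], [0.99, 0.141, 0.0], [0.0, 0.0, -1.0]]
ft_force: [-2.9, -0.1, -2.4]
opening: 0.0176
finger_force: 30.0
```

```bash
python3 - <<'E'
from rig import r
from h import *
s=r.read_state();t=s["tcp_pos"];print(s["clock"],t,s["ft_force"],s["moment"])
c=r.camera_params("side");p,d=r.snapshot("side");im=np.ascontiguousarray(p[...,::-1]);cv2.imwrite("pics/side5.png",im)
P=cloud(c,d);H=cv2.cvtColor(im,cv2.COLOR_BGR2HSV);h,sa,v=[H[...,i].astype(int) for i in range(3)]
for nm,lo,hi in(("fence",0,1),("block",0,1)):
    pass
m=(h>14)&(h<30)&(sa>130)&(v>90)&(abs(P[...,2]-.03)<.006)&(P[...,0]>.45)&(P[...,0]<.68)&(abs(P[...,1])<.2)
for b in biggest(m,3): print(b.sum(),rect(P[b][:,:2]),P[b][:,2].mean())
w=(h<14)&(sa>90)&(v>20)&(P[...,2]>.003)&(P[...,2]<.036)&(P[...,0]>.42)&(P[...,0]<.6)&(abs(P[...,1])<.12)
for b in biggest(w,1): print("wood",b.sum(),rect(P[b][:,:2]))
E
```

```text
10.95 [0.57537655 0.01756246 0.04341324] [-2.94123192 -0.12107468 -2.38577038] [-0.13008023  0.5703165   0.07765652]
593 [623.8  18.6  18.7 227.7   8.1] 0.02712562915925044
448 [566.5  34.7  39.8  82.2  14.3] 0.03103277676911324
2 [560.7 -19.9   1.2   0.  107.8] 0.032092121646108085
wood 1240 [539.7  13.2  97.6 114.9  12.7]
```

>>> {"name": "play_rows", "arguments": {"linear": [[0.04, 0.006, 0], [0.08, 0.011, 0], [0.11, 0.016, 0], [0.14, 0.02, 0], [0.16, 0.023, 0]], "roll": [0, 0, 0, 0, 0], "grip": [0, 0, 0, 0, 0]}}

```text
clock: 11.42
tcp_pos: [0.5903, 0.0197, 0.0435]
ee_rot: [[-0.141, 0.99, -0.001], [0.99, 0.141, -0.0], [0.0, -0.001, -1.0]]
ft_force: [-5.2, -0.2, 0.8]
opening: 0.0177
finger_force: 30.0
```

>>> {"name": "play_rows", "arguments": {"linear": [[0.01, 0.001, 0], [0.02, 0.003, 0], [0.03, 0.004, 0], [0.04, 0.006, 0], [0.04, 0.006, 0]], "roll": [0, 0, 0, 0, 0], "grip": [0, 0, 0, 0, 0]}}

```text
clock: 11.83
tcp_pos: [0.5941, 0.0203, 0.0434]
ee_rot: [[-0.141, 0.99, -0.001], [0.99, 0.141, -0.0], [0.0, -0.001, -1.0]]
ft_force: [-4.9, -0.3, 2.3]
opening: 0.0179
finger_force: 30.0
```

>>> {"name": "play_rows", "arguments": {"linear": [[0.01, 0.001, 0], [0.02, 0.003, 0], [0.03, 0.004, 0], [0.03, 0.004, 0], [0.03, 0.004, 0]], "roll": [0, 0, 0, 0, 0], "grip": [0, 0, 0, 0, 0]}}

```text
clock: 12.25
tcp_pos: [0.5948, 0.0204, 0.0432]
ee_rot: [[-0.141, 0.99, -0.006], [0.99, 0.141, -0.0], [0.0, -0.006, -1.0]]
ft_force: [-12.6, -1.9, 8.5]
opening: 0.0181
finger_force: 30.0
```

Force is up at 12.7 N along the fence normal. I'll check squareness before bearing down.

```bash
cat > sq.py <<'E'
import sys
from rig import r
from h import *
k=sys.argv[1]
s=r.read_state();t=s["tcp_pos"];print(s["clock"],t,s["ft_force"],s["moment"])
c=r.camera_params("side");p,d=r.snapshot("side");im=np.ascontiguousarray(p[...,::-1])
P=cloud(c,d);H=cv2.cvtColor(im,cv2.COLOR_BGR2HSV);h,sa,v=[H[...,i].astype(int) for i in range(3)]
w=(h<14)&(sa>90)&(v>20)&(P[...,2]>.003)&(P[...,2]<.036)&(P[...,0]>.42)&(P[...,0]<.64)&(abs(P[...,1])<.12)
for b in biggest(w,1): print("wood",b.sum(),rect(P[b][:,:2])); T=b&(P[...,2]>.027); print("wood top",rect(P[T][:,:2]))
g=(sa<80)&(v>60)&(P[...,2]>.033)&(P[...,2]<.042)&(P[...,0]>.5)&(P[...,0]<.58)&(abs(P[...,1])<.05)
print("disc",P[g].mean(0) if g.any() else None)
cv2.imwrite(f"pics/c{k}.png",cv2.resize(im[180:300,270:420],None,fx=5,fy=5,interpolation=cv2.INTER_CUBIC))
E
python3 sq.py 6
```

```text
12.25 [0.59481419 0.02043807 0.04317796] [-12.60650208  -1.88847915   8.45260058] [-0.44174243  2.5184409  -0.06974917]
wood 1240 [560.   16.9  99.7 112.9  13. ]
wood top [540.3  12.5  59.2 112.8  13.2]
disc [0.54059972 0.01249335 0.03612575]
```

View pics/c6.png

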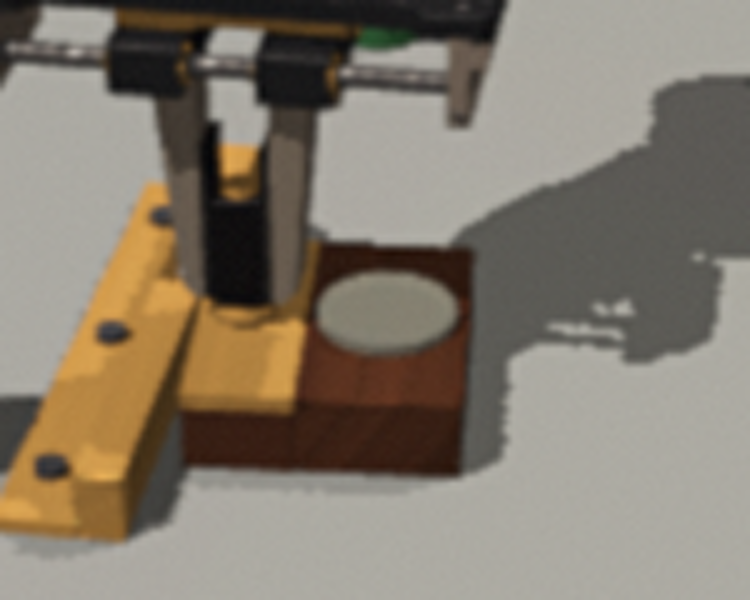

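The block is still about 5° askew. Its far front corner (crop ≈ (195,300)) touches the fence, and a gap wedge shows at the near end, crop (160,440). The down force that crept in with tilt is holding it, so I'll lift slightly to unload the flange and push on.

>>> {"name": "play_rows", "arguments": {"linear": [[-0.01, 0, 0.01], [-0.01, 0, 0.01], [0, 0, 0.01], [0.01, 0.001, 0.01], [0.02, 0.003, 0.01]], "roll": [0, 0, 0, 0, 0], "grip": [0, 0, 0, 0, 0]}}

```text
clock: 12.72
tcp_pos: [0.5987, 0.0211, 0.0441]
ee_rot: [[-0.141, 0.99, -0.002], [0.99, 0.141, 0.0], [0.0, -0.002, -1.0]]
ft_force: [-7.2, -0.3, -0.1]
opening: 0.0176
finger_force: 30.0
```

>>> {"name": "play_rows", "arguments": {"linear": [[0.005, 0.001, 0], [0.01, 0.001, 0], [0.015, 0.002, 0], [0.02, 0.003, 0], [0.02, 0.003, 0]], "roll": [0, 0, 0, 0, 0], "grip": [0, 0, 0, 0, 0]}}

```text
clock: 13.13
tcp_pos: [0.5992, 0.0212, 0.044]
ee_rot: [[-0.141, 0.99, -0.005], [0.99, 0.141, -0.0], [0.0, -0.005, -1.0]]
ft_force: [-10.0, -1.1, 4.3]
opening: 0.0178
finger_force: 30.0
```

```bash
python3 sq.py 7
```

```text
13.1333 [0.59922526 0.02121486 0.04396382] [-9.95838901 -1.07764429  4.33745419] [-0.26239814  2.24803545 -0.00310198]
wood 1320 [563.   20.4  99.5 114.    7.3]
wood top [544.2  16.9  59.6 112.7   8.3]
disc [0.54413758 0.01792311 0.03604894]
```

It is square now: block yaw 8.3° against 8.1–8.2° for the fence. Next I'll bear down gradually until the collar seats.

>>> {"name": "play_rows", "arguments": {"linear": [[0, 0, -0.005], [0, 0, -0.01], [0, 0, -0.015], [0, 0, -0.015], [0, 0, -0.015]], "roll": [0, 0, 0, 0, 0], "grip": [0, 0, 0, 0, 0]}}

```text
clock: 13.6
tcp_pos: [0.5993, 0.0215, 0.0427]
ee_rot: [[-0.14, 0.99, -0.005], [0.99, 0.14, 0.0], [0.001, -0.005, -1.0]]
ft_force: [-12.0, 0.4, 6.7]
opening: 0.018
finger_force: 30.0
```

>>> {"name": "play_rows", "arguments": {"linear": [[0, 0, -0.002], [0, 0, -0.004], [0, 0, -0.006], [0, 0, -0.006], [0, 0, -0.006]], "roll": [0, 0, 0, 0, 0], "grip": [0, 0, 0, 0, 0]}}

```text
clock: 14.02
tcp_pos: [0.5993, 0.0215, 0.0422]
ee_rot: [[-0.14, 0.99, -0.005], [0.99, 0.141, 0.0], [0.001, -0.005, -1.0]]
ft_force: [-12.1, 1.3, 8.1]
opening: 0.0179
finger_force: 30.0
```

>>> {"name": "play_rows", "arguments": {"linear": [[0.001, 0.002, -0.003], [0.002, 0.002, -0.005], [0.002, 0.002, -0.005], [0.002, 0.002, -0.005], [0.002, 0.002, -0.005]], "roll": [0, 0, 0, 0, 0], "grip": [0, 0, 0, 0, 0]}}

```text
clock: 14.43
tcp_pos: [0.5993, 0.0216, 0.0418]
ee_rot: [[-0.141, 0.99, -0.005], [0.99, 0.141, 0.0], [0.001, -0.005, -1.0]]
ft_force: [-12.4, 0.0, 9.4]
opening: 0.0178
finger_force: 30.0
```

>>> {"name": "play_rows", "arguments": {"linear": [[0, 0, -0.003], [0, 0, -0.006], [0, 0, -0.008], [0, 0, -0.008], [0, 0, -0.008]], "roll": [0, 0, 0, 0, 0], "grip": [0, 0, 0, 0, 0]}}

```text
clock: 14.85
tcp_pos: [0.5993, 0.0216, 0.0417]
ee_rot: [[-0.14, 0.99, -0.005], [0.99, 0.14, 0.0], [0.001, -0.005, -1.0]]
ft_force: [-15.2, -0.1, 15.7]
opening: 0.0177
finger_force: 30.0
```

```bash
python3 sq.py 8; python3 -c "
import cv2
a=cv2.imread('pics/c8.png');cv2.imwrite('pics/c8b.png',cv2.resize(a[180:420,130:400],None,fx=2,fy=2))"
```

```text
14.85 [0.59930571 0.02159803 0.04168939] [-15.21260953  -0.10837509  15.740463  ] [-0.08988042  3.07981176  0.01905358]
wood 1318 [564.4  19.7 100.6 115.4   8.3]
wood top [544.6  16.1  60.2 113.9   8.5]
disc [0.54422805 0.01825054 0.03603744]
```

View pics/c8b.png

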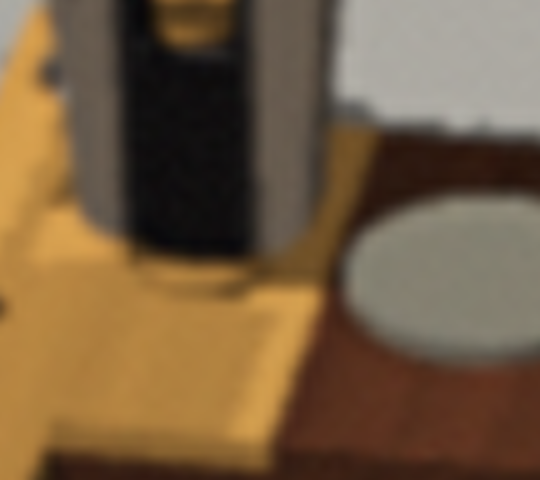

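The crop shows the collar flat on the flange and the flange front closed up to the fence. I'll trim slightly and hold to confirm it's steady.

>>> {"name": "play_rows", "arguments": {"linear": [[0, 0.001, 0.001], [0, 0.001, 0.001], [0, 0.001, 0.001], [0, 0.001, 0.001], [0, 0.001, 0.001]], "roll": [0, 0, 0, 0, 0], "grip": [0, 0, 0, 0, 0]}}

```text
clock: 15.32
tcp_pos: [0.5993, 0.0216, 0.0417]
ee_rot: [[-0.141, 0.99, -0.005], [0.99, 0.141, -0.0], [0.001, -0.005, -1.0]]
ft_force: [-16.3, -0.6, 15.7]
opening: 0.018
finger_force: 30.0
```

>>> {"name": "play_rows", "arguments": {"linear": [[0, 0, 0], [0, 0, 0], [0, 0, 0], [0, 0, 0], [0, 0, 0]], "roll": [0, 0, 0, 0, 0], "grip": [0, 0, 0, 0, 0]}}

```text
clock: 15.73
tcp_pos: [0.5993, 0.0216, 0.0417]
ee_rot: [[-0.141, 0.99, -0.005], [0.99, 0.141, -0.0], [0.001, -0.005, -1.0]]
ft_force: [-15.2, -1.0, 15.3]
opening: 0.0178
finger_force: 30.0
```

```bash
python3 -c "
from rig import r
print(r.close_job())"
```

```text
the job is handed in; nothing more can be done
None
```

The job is handed in: the pin's collar rests on the flange, and the block is square to the fence (about 8.4° against 8.2°) and within its length. The arm still grips the pin, pushing about 15 N down and 15 N into the fence; an early slide attempt briefly reached 36 N forward and 56 N down through the pin before I eased off, and the result of the judging was not shown.

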